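# Draw the flush bolt and open both doors of a control cabinet on the repair bench

## Robot

A 7-joint arm with a two-finger parallel gripper is mounted at the origin on the work surface. World frame = base frame: x ahead of the robot, y to its left, z up, the work surface at z = 0. Lengths are in m, angles in degrees, forces in N, time in s.
With the tool pointing down it reaches from about 0.35 to 0.9 m from the base axis. Payload 8.1 kg.
Tool frame: the origin (TCP) lies midway between the tips of the shut fingers; the grasp point (between the pads) lies 19 mm behind it; y points along the fingers, x is the direction in which the jaws open and shut, and the axes are right-handed (so a half turn about y gives the same grasp; the last joint's range is limited). The gripper opens to 85 mm and grips with 20 to 120 N. Pads are 22 mm wide; open, the fingers measure 114 mm over their backs; the gripper's body (76 mm by 85 mm) begins 54 mm behind the grasp point. The pads swing forward as they close: fully open they stand 13 mm farther back than shut.
Start: joints at [-75.321, 24.895, 1.432, 90.138, -0.665, 64.973, -4.303], TCP at [0.219, 0.585, 0.231] pointing down, gripper open.
Joint ranges: [-149.89, 149.89], [-25.12, 119.58], [-72.63, 75.52], [4.76, 147.25], [-75.54, 255.54], [6.69, 114.76], [-157.13, 157.13]. Speed limits (degrees/s): [127.2, 127.2, 172.46, 172.46, 180, 180, 180].

## Interface

Orientations are given as [roll, pitch, yaw] about the fixed x, y, z axes, in that order (R = Rz(yaw) Ry(pitch) Rx(roll)).
In Python, from bench import ctrl gives the robot as it stands.
- The arm moves only by the shell command python3 -m crank 'ROWS' [OPENING]. ROWS is JSON, a list of rows, each a list of 6 numbers: the shift along the world's x, y, z in mm, then the turn, a rotation vector about the world's x, y, z in rad. In form: [[tx, ty, tz, wx, wy, wz], ...]. A call has 1 to 8 rows; each row is the pose to reach, as a shift and turn from the pose measured when the call began; what a row does not reach only later rows make up. A row lasts 1/12 s, in which the tool goes at most 41.7 mm and 7.16 degrees, less where a joint would pass 70% of its speed; a pose out of reach is approached as far as the arm can. A call with a gripper value outside its range is refused whole. OPENING is the opening, from 0 (shut) to 1 (fully open), set as the call begins (- or left out, the last holds). The fingers move at their own pace and stop on an object; the grip force is fixed at half the most. Time passes only in rows, so rows that repeat a pose let the fingers close. It gives the time, the measured TCP pose, the force and the opening at its end, in the units of the state.
- ctrl.read_state(): the state, without advancing time (a new reading comes with each control period).
- ctrl.read_camera(name): name is "side" or "top" or "wrist"; returns a dict with "img" (400x640x3 uint8, red, green, blue), "mtx" (3x3 intrinsics, pixels), "dist" ([k1, k2, p1, p2, k3] as OpenCV has them; the pictures are not rectified), "view" (4x4, takes a point from world to camera coordinates). Camera axes: x right, y down, z forward; pixel columns grow to the right and rows downward; lengths in m; the calibration is good to about 2 mm. A picture is of the moment at which its call begins. There is no depth.
- ctrl.close_job(): hands the job in, once; it reports no verdict.
The state is a dict: "time": time; "qpos": joint angles; "joint_vel": joint speeds; "joint_torque": joint torques, N m; "ee_pos": TCP position; "ee_rot": TCP orientation; "contact_force": force on the tool from outside, world axes, zero at the start; "moment": the same for the moment, N m; "gripper_width": finger opening in m.
Only numpy, scipy, OpenCV 4.12 (cv2) and the standard library are available. Lean on these libraries where they do the work, as an engineer would, in place of code of your own. Each camera call takes 0.05 s, during which the arm holds its last target.

## Task

Open up the grey control cabinet that lies on its back on the repair bench. First swing the right-hand door (the one with the bow handle, seen from the robot) up to upright or a little beyond; then draw the left-hand door's flush bolt fully back by its black knob, keep it drawn while you raise that door clear of the keeper, and swing it upright or a little beyond as well. Work gently: never force the door up against its bolt, do not let a door swing fast, touch nothing inside the cabinet, and leave the other things on the bench where they are.

Things in the scene. Friction and masses are not known exactly. Their poses are not given: they have to be found in the camera images.
- cabinet: light-grey sheet-steel double-door cabinet lying on its back, fixed, 320 mm (its x) by 440 mm (its y) by 120 mm high. Origin: centre of its underside, on the bench; z up. Its x axis points away from the robot (turned by up to about 12 degrees). The doors are its top: they meet along its x axis at y = 0, each 276 mm (x) by 216 mm (y) and 20 mm thick, outer faces level with the rim at z = 120 mm. The inside is about 96 mm deep below the doors.
- active_door (a joint): right-hand door (-y side), opening upward about a hinge along its outer edge: 0 shut, 1.57 upright, 1.92 stop; it may start up to 0.04 ajar. 0.55 kg. Carries a 3 mm cover strip that laps 20 mm over the left-hand door along the joint, so it must open first. Its stiff hinge keeps it at any angle where it is left; moving it takes 5 to 10 N at the handle.
- passive_door (a joint): left-hand door (+y side), opening upward in the same way: 0 shut, 1.57 upright, 1.92 stop. 0.5 kg, no handle; held shut by its bolt. Its stiff hinge keeps it where it is left; moving it takes 5 to 10 N near its free edge.
- bolt (a joint): slide of the flush bolt in the left-hand door, m: 0 thrown (bolt under the keeper), 0.022 fully drawn, at its stop. It draws along the cabinet's -x (towards the robot). A spring throws it out again as soon as the knob is let go: 6 N when thrown, rising to 10.4 N at the stop, plus 1 N friction. It is clear of the keeper only from 0.019 on, so draw it to the stop by feel (hand and knob give a few mm under the spring).
- active_hinge (a point): middle of the right-hand door's hinge axis, on the cabinet at its (0, -220, 120) mm; the axis lies along the cabinet's x
- passive_hinge (a point): middle of the left-hand door's hinge axis, on the cabinet at its (0, 220, 120) mm; the axis lies along the cabinet's x
- handle (a point): middle of the bar of the right-hand door's steel bow handle: round bar 10 mm thick, 120 mm long along the cabinet's x, 35 mm off the door's outer face, 175 mm from the hinge axis. Moves with the door.
- knob (a point): middle of the head of the bolt's black round knob: head 16 mm across and 14 mm tall on an 8 mm tall, 10 mm thick neck, so the head stands 8 to 22 mm off the left-hand door's outer face, 178 mm from the hinge axis (40 mm from the free edge); this point is 15 mm off the face. At 0 on the slide it lies at x = 50 mm in the cabinet. Moves with the bolt and the door. The neck runs in a 24 mm wide steel face plate let into the door.
- bolt_knob: the bolt's knob as a part; origin where its neck meets the door's face
- bolt_rod: the bolt's round steel rod, 10 mm thick, 10 mm below the door's outer face; thrown, it sticks 21.5 mm out of the door's far (+x) end and 18.5 mm of that lies under the keeper
- keeper: steel keeper block on the cabinet's far rim above the rod's end, 19 x 44 x 14 mm, standing 10.5 mm above the rim; origin: centre of its underside. The rod is past it once the left-hand door is raised 0.15 rad.
- inside: what is fitted inside the cabinet: circuit board, breakers, transformer, terminals; its tallest parts end 57 mm above the bench, so nothing should reach below 65 mm inside
- multimeter: bystander: red handheld multimeter lying face up, 185 x 90 x 38 mm
- tray: bystander: lime-green open plastic tray, 240 x 120 x 55 mm
- driver: bystander: orange-handled screwdriver, 170 mm long, in the tray
- tweezers: bystander: steel tweezers, 120 mm long, in the tray
- dropper: bystander: white dropper bottle with a long nozzle, 42 mm across, 118 mm tall
- flux_jar: bystander: small clear jar with yellow cap, 60 mm across, 85 mm tall
- spray: bystander: blue spray can, 54 mm across, 190 mm tall
- solder_reel: bystander: steel-grey solder reel, 56 mm across, 35 mm tall, with a 22 mm hole

How it is judged:
By the outcome, as a careful person would: the job done as asked, in the order asked, and still so for the second after the job is handed in, with the robot touching nothing.
It also fails if it takes over 69 s, if anything falls off the work surface, if the arm or the gripper's body presses on something with over 40 N, if the wrist force passes 120 N, or if a joint passes its speed limit or range.

## Working session

There is one attempt and no reset: what is moved stays moved. The work goes in short steps, Python scripts to look and compute and a shell command to move; the robot and the scene stay as the last step left them, time stands still between calls to the robot, and variables do not carry over. Pictures are saved under pics/ and viewed, and the job is handed in when it is done.

```bash
mkdir -p pics; ls; python3 - <<'E'
from bench import ctrl
import cv2
s=ctrl.read_state(); print(s)
for n in("top","side","wrist"):
    c=ctrl.read_camera(n); cv2.imwrite(f"pics/{n}0.png",c["img"][:,:,::-1]); print(n,c["mtx"].tolist(),c["dist"],c["view"].round(4).tolist())
E
```

```text
pics
{'time': 0.0, 'qpos': array([-75.32145594,  24.93742801,   1.43111024,  90.19157838,
        -0.66485119,  64.97281583,  -4.30435871]), 'joint_vel': array([ 0.0113154 ,  0.10334227,  0.0291809 , -0.10480777,  0.03203087,
       -0.03264712, -0.06200375]), 'joint_torque': array([-6.56735647e-04, -6.70469785e+01,  1.02470443e+00, -3.16219068e+01,
        1.54401502e-02,  1.22237825e-02,  4.72030777e-06]), 'ee_pos': array([0.21933425, 0.58468754, 0.23049872]), 'ee_rot': array([-90.0083944 ,   0.09313216,  69.43709795]), 'contact_force': array([ 1.0669368 , -0.0193342 ,  0.16452802]), 'moment': array([-0.04806231,  0.03757944,  0.0487902 ]), 'gripper_width': 0.08547177000594029}
top [[515.3510622825602, 0.0, 316.12920365213176], [0.0, 515.3510622825602, 195.80452905629795], [0.0, 0.0, 1.0]] [0.03227125 0.         0.         0.         0.        ] [[-0.0061, -0.9999, -0.0118, 0.0341], [-0.9982, 0.0068, -0.0599, 0.5488], [0.06, 0.0114, -0.9981, 1.6113], [0.0, 0.0, 0.0, 1.0]]
side [[397.18424927555424, 0.0, 316.4305710180254], [0.0, 397.18424927555424, 199.60378517233673], [0.0, 0.0, 1.0]] [-0.00886701  0.          0.          0.          0.        ] [[0.7825, -0.6226, -0.0011, -0.4147], [-0.4085, -0.5122, -0.7555, 0.3155], [0.4698, 0.5917, -0.6551, 1.226], [0.0, 0.0, 0.0, 1.0]]
wrist [[283.65889429280946, 0.0, 317.11220134581464], [0.0, 283.65889429280946, 197.20987714433917], [0.0, 0.0, 1.0]] [-0.02276758  0.          0.          0.          0.        ] [[0.3514, 0.9362, -0.0011, -0.6256], [0.9035, -0.3388, 0.2624, -0.0345], [0.2453, -0.0932, -0.965, 0.3778], [0.0, 0.0, 0.0, 1.0]]
```

View pics/top0.png

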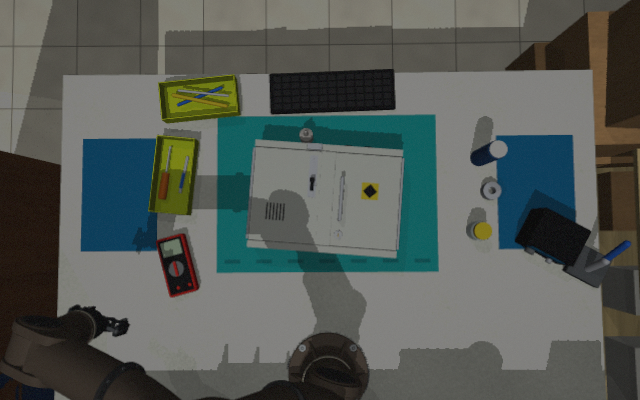

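View pics/side0.png

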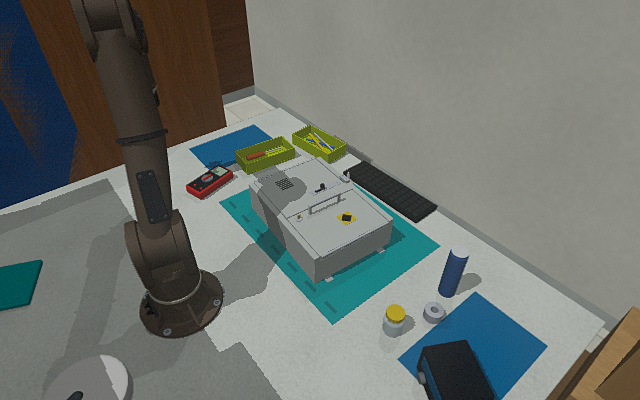

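View pics/wrist0.png

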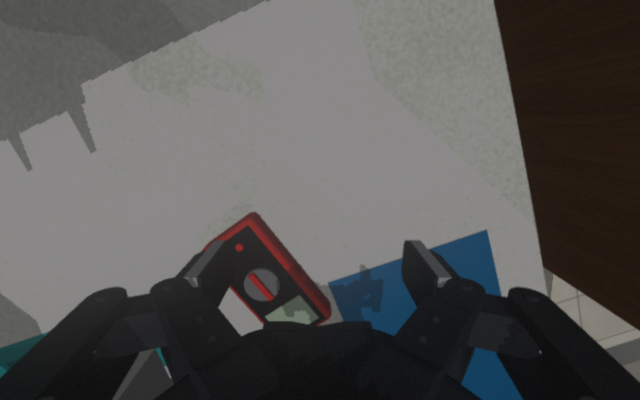

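```bash
cat > h.py <<'E'
from bench import ctrl
import numpy as np, cv2
def cam(n): return ctrl.read_camera(n)
def ray(c,uv,z):
    p=cv2.undistortPoints(np.array([[uv]],float),c["mtx"],c["dist"])[0,0]
    V=c["view"];R=V[:3,:3];t=V[:3,3]
    o=-R.T@t; d=R.T@np.array([p[0],p[1],1]); return o+d*(z-o[2])/d[2]
def tri(c1,a,c2,b):
    O=[];D=[]
    for c,uv in((c1,a),(c2,b)):
        p=cv2.undistortPoints(np.array([[uv]],float),c["mtx"],c["dist"])[0,0]
        V=c["view"];R=V[:3,:3];t=V[:3,3];O.append(-R.T@t);d=R.T@np.array([p[0],p[1],1]);D.append(d/np.linalg.norm(d))
    s=np.linalg.lstsq(np.c_[D[0],-D[1]],O[1]-O[0],rcond=None)[0]
    P=O[0]+s[0]*D[0];Q=O[1]+s[1]*D[1];return (P+Q)/2,np.linalg.norm(P-Q)
def proj(c,P):
    r=cv2.Rodrigues(c["view"][:3,:3])[0]
    return cv2.projectPoints(np.array(P,float).reshape(-1,1,3),r,c["view"][:3,3],c["mtx"],c["dist"])[0].reshape(-1,2)
def crop(c,x0,y0,x1,y1,k,name):
    cv2.imwrite(name,cv2.resize(c["img"][y0:y1,x0:x1,::-1],None,fx=k,fy=k,interpolation=cv2.INTER_CUBIC))
E
python3 - <<'E'
from h import *
c=cam("top");crop(c,235,120,425,270,4,"pics/t1.png")
c=cam("side");crop(c,235,140,405,290,4,"pics/s1.png")
E
```

```text
(no output)
```

View pics/t1.png

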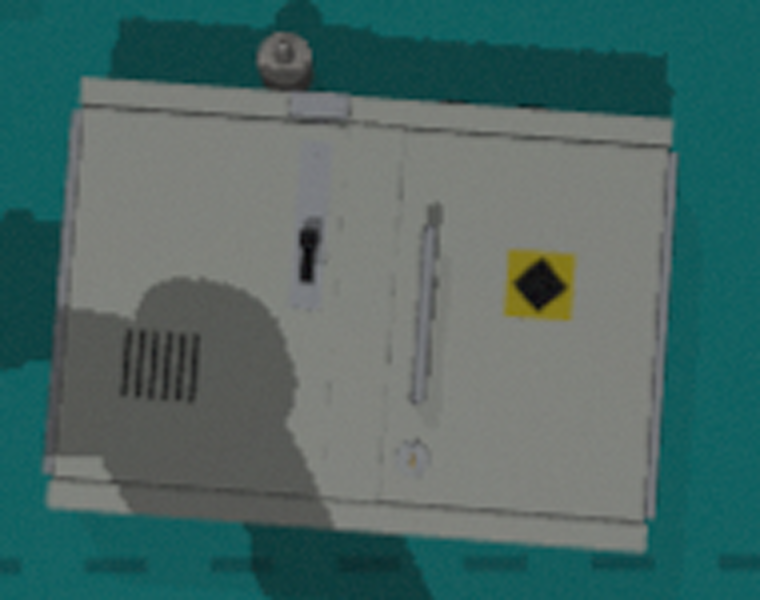

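View pics/s1.png

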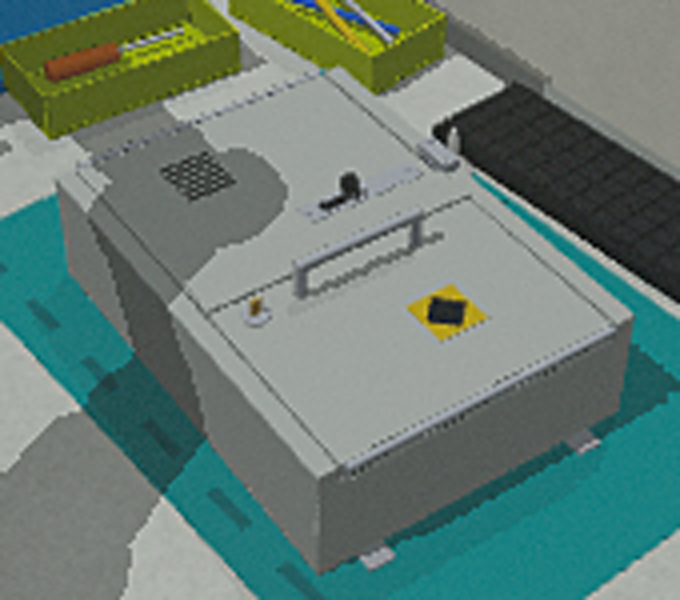

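```bash
python3 - <<'E'
from h import *
t=cam("top");s=cam("side")
f=lambda x,y,ox,oy:(ox+(x+.5)/4-.5,oy+(y+.5)/4-.5)
T=lambda x,y:f(x,y,235,120); S=lambda x,y:f(x,y,235,140)
c=np.array([ray(t,T(*p),.12) for p in[(82,78),(672,118),(647,551),(46,508)]]);print(c.round(4), [np.linalg.norm(c[i]-c[i-1]).round(4) for i in range(4)])
O=c.mean(0);ex=(c[0]+c[1]-c[2]-c[3]);ey=(c[0]+c[3]-c[1]-c[2])
yaw=np.arctan2(ex[1],ex[0]);yaw2=np.arctan2(-ey[0],ey[1]);print(O,np.degrees([yaw,yaw2]))
a=np.average([yaw,yaw2],weights=[.42,.58]);R=np.array([[np.cos(a),-np.sin(a),0],[np.sin(a),np.cos(a),0],[0,0,1]]);O[2]=0
print("side corners",[ (R.T@(ray(s,S(*p),.12)-O)).round(4) for p in[(322,68),(633,318),(318,480),(58,183)]])
W=lambda p:O+R@np.array(p)
# handle: posts/ends top pix (434,222?) (416,402)
for p,q in(((430,222),(421,213)),((416,402),(299,265))):
    P,g=tri(t,T(*p),s,S(*q));print("handle end",P.round(4),g.round(4),(R.T@(P-O)).round(4))
P,g=tri(t,T(309,240),s,S(350,185));print("knob",P.round(4),(R.T@(P-O)).round(4),g)
print("exp handle",W([0,-.045,.155]),"knob",W([.05,.042,.135]))
d=ray(t,T(284,50),.11);print("dropper",d,(R.T@(d-O)))
np.savez("cab.npz",O=O,R=R,a=a)
im=t["img"].copy()
for i,cc in(("top",t),("side",s)):
    im=cc["img"][:,:,::-1].copy()
    for P in [[.16,.22,.12],[-.16,.22,.12],[.16,-.22,.12],[-.16,-.22,.12],[.06,-.045,.155],[-.06,-.045,.155],[.05,.042,.135]]:
        u=proj(cc,W(P))[0];cv2.circle(im,tuple((u*16).round().astype(int)),24,(0,0,255),-1,shift=4)
    cv2.imwrite(f"pics/chk_{i}.png",cv2.resize(im[120:290,230:430],None,fx=4,fy=4))
E
```

```text
[[ 0.7132  0.2101  0.12  ]
 [ 0.6796 -0.2279  0.12  ]
 [ 0.3605 -0.2045  0.12  ]
 [ 0.3943  0.2363  0.12  ]] [np.float64(0.3199), np.float64(0.4393), np.float64(0.32), np.float64(0.4421)]
[0.5369231  0.00351288 0.12      ] [-4.44821954 -4.37945896]
side corners [array([0.145 , 0.2292, 0.12  ]), array([ 0.1566, -0.22  ,  0.12  ]), array([-0.16  , -0.2184,  0.12  ]), array([-0.1602,  0.2126,  0.12  ])]
handle end [ 0.5991 -0.0459  0.1558] 0.0023 [ 0.0658 -0.0445  0.1558]
handle end [ 0.4707 -0.0357  0.1597] 0.0017 [-0.063  -0.0442  0.1597]
knob [0.5894 0.0414 0.1367] [0.0494 0.0418 0.1367] 8.02297343140716e-05
exp handle [ 0.53346421 -0.04135399  0.155     ] knob [0.59000347 0.04154542 0.135     ]
dropper [0.73488232 0.05984265 0.11      ] [0.19304383 0.07137908 0.11      ]
```

View pics/chk_top.png

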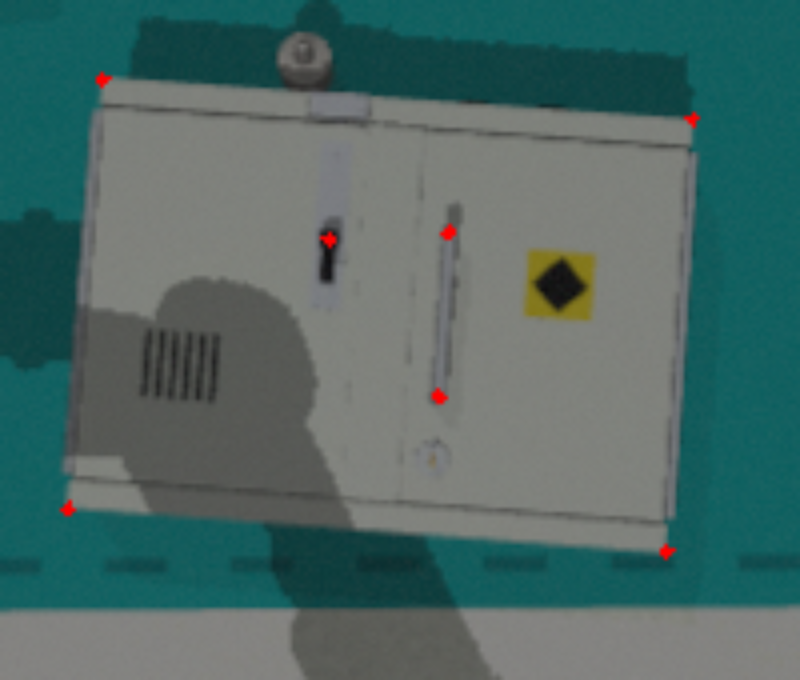

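View pics/chk_side.png

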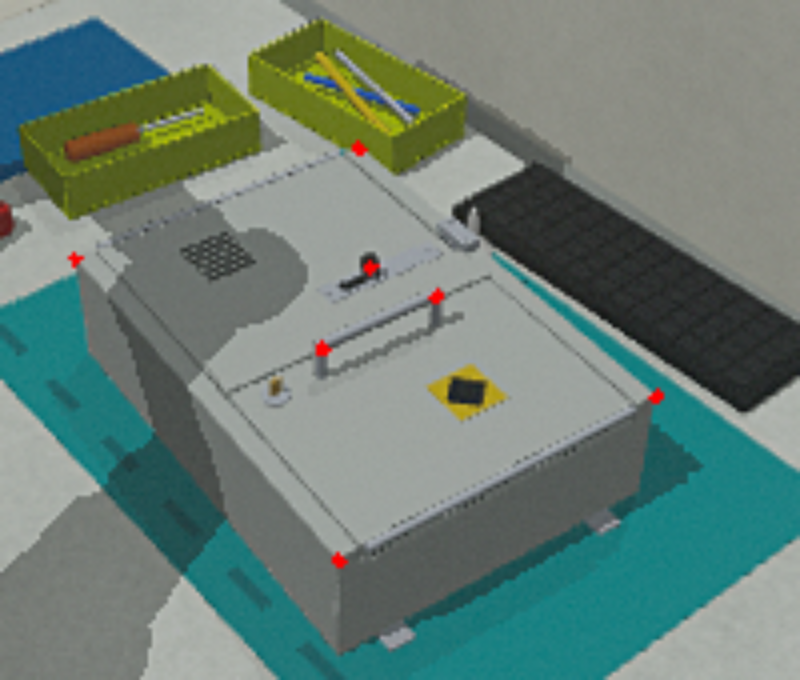

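```bash
python3 -m crank '[[5,0,20,0,0,0],[20,-25,45,0,0,0.03],[40,-60,65,0,0,0.06],[58,-95,80,0,0,0.09],[75,-130,90,0,0,0.12],[92,-165,95,0,0,0.15],[108,-200,100,0,0,0.18],[125,-235,100,0,0,0.21]]' 1
python3 -m crank '[[17,-35,0,0,0,0.03],[34,-70,0,0,0,0.05],[51,-105,0,0,0,0.07],[68,-140,0,0,0,0.07],[85,-175,0,0,0,0.07],[105,-210,0,0,0,0.07],[125,-245,0,0,0,0.07],[145,-280,0,0,0,0.07]]'
```

```text
time: 1.02
ee_pos: [0.3452, 0.3485, 0.3324]
ee_rot: [-90.1, -0.1, 81.5]
contact_force: [0.4, 1.1, -0.5]
gripper_width: 0.0854
time: 1.68
ee_pos: [0.4908, 0.0666, 0.3328]
ee_rot: [-90.1, -0.1, 85.6]
contact_force: [0.6, 1.2, -0.0]
gripper_width: 0.0853
```

```bash
python3 -m crank '[[12,-30,0,0,0,0],[24,-62,-10,0,0,0],[34,-90,-25,0,0,0],[41,-104,-45,0,0,0],[42,-108,-65,0,0,0],[42,-108,-80,0,0,0],[42,-108,-83,0,0,0],[42,-108,-83,0,0,0]]'; python3 - <<'E'
from h import *
c=cam("wrist");d=np.load("cab.npz")
W=lambda p:d["O"]+d["R"]@np.array(p)
im=c["img"][:,:,::-1].copy()
for P in [[.06,-.045,.155],[-.06,-.045,.155],[.05,.042,.142]]:
    u=proj(c,W(P))[0];cv2.circle(im,tuple((u*16).round().astype(int)),32,(0,0,255),-1,shift=4)
cv2.imwrite("pics/w1.png",im)
E
```

```text
time: 2.35
ee_pos: [0.5321, -0.0412, 0.2491]
ee_rot: [-90.0, -0.1, 85.6]
contact_force: [0.3, -0.1, 0.1]
gripper_width: 0.0855
```

View pics/w1.png

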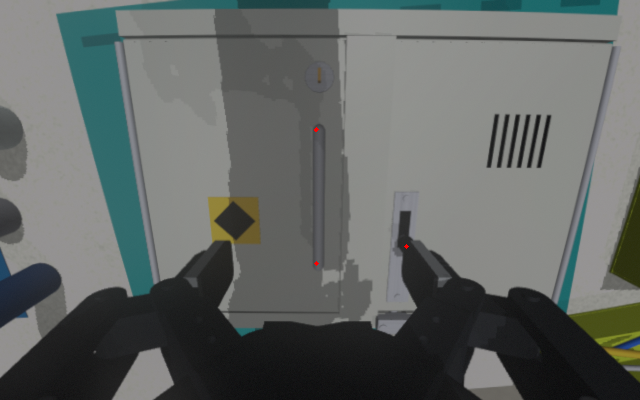

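```bash
python3 -m crank '[[1,1,-20,0,0,0],[1,1,-40,0,0,0],[1,1,-60,0,0,0],[1,1,-78,0,0,0],[1,1,-92,0,0,0],[1,1,-102,0,0,0],[1,1,-108,0,0,0],[1,1,-109,0,0,0]]' 1; python3 -m crank '[[0,0,0,0,0,0],[0,0,0,0,0,0],[0,0,0,0,0,0],[0,0,0,0,0,0],[0,0,0,0,0,0],[0,0,0,0,0,0],[0,0,0,0,0,0],[0,0,0,0,0,0]]' 0
```

```text
time: 3.07
ee_pos: [0.5339, -0.0398, 0.141]
ee_rot: [-90.1, -0.1, 85.6]
contact_force: [-0.2, 0.8, 0.2]
gripper_width: 0.0857
time: 3.73
ee_pos: [0.534, -0.0401, 0.1412]
ee_rot: [-90.1, -0.1, 85.6]
contact_force: [-0.2, -1.6, 0.9]
gripper_width: 0.008
```

```bash
cat > plan.py <<'E'
import sys
from h import *
from scipy.spatial.transform import Rotation as Ro
d=np.load("cab.npz");O=d["O"];R=d["R"];a=float(d["a"])
def W(p): return O+R@np.array(p)
def meas():
    s=ctrl.read_state();return s["ee_pos"],Ro.from_euler("xyz",s["ee_rot"],degrees=True),s
def rows(tg):  # list of (pos, Ro)
    p,r,s=meas();o=[]
    for P,Q in tg:
        o.append([round(v) for v in (P-p)*1000]+[round(v,3) for v in (Q*r.inv()).as_rotvec()])
    print("[["+"],[".join(",".join(f"{v:g}" for v in x) for x in o)+"]]")
down=Ro.from_euler("xyz",[-90,0,90+np.degrees(a)],degrees=True)
def tilt(phi,base): return Ro.from_rotvec(R@np.array([phi,0,0]))*base
def act(ths,k=.55,off=.015,xc=0.0,dy=.0015):
    t=[]
    for th in ths:
        y=.175*np.cos(th)-.035*np.sin(th);z=.175*np.sin(th)+.035*np.cos(th)
        Q=tilt(k*th,down);P=W([xc,-.22+y+dy,.12+z])+Q.apply([0,off,0]);t.append((P,Q))
    rows(t)
def cur(): 
    p,r,s=meas();print("cab TCP",(R.T@(p-O)).round(4),"tooly cab",(R.T@r.apply([0,1,0])).round(3),"F cab",(R.T@s["contact_force"]).round(1),s["gripper_width"].round(4),s["time"], "q",s["qpos"].round(0))
E
python3 - <<'E'
from plan import *
cur();act(np.linspace(.02,.16,8))
for n in(.16,.44,.72,1.0,1.28,1.56): pass
E
```

```text
Traceback (most recent call last):
  File "plan.py", line 22, in cur
    p,r,s=meas();print("cab TCP",(R.T@(p-O)).round(4),"tooly cab",(R.T@r.apply([0,1,0])).round(3),"F cab",(R.T@s["contact_force"]).round(1),s["gripper_width"].round(4),s["time"], "q",s["qpos"].round(0))
                                                                                                                                            ^^^^^^^^^^^^^^^^^^^^^^^^
AttributeError: 'float' object has no attribute 'round'
```

```bash
sed -i 's/s\["gripper_width"\].round(4)/round(s["gripper_width"],4)/' plan.py
python3 - <<'E'
from plan import *
cur();act(np.linspace(.02,.20,8))
E
```

```text
cab TCP [ 0.0004 -0.0437  0.1412] tooly cab [ 0.002  0.002 -1.   ] F cab [-0.1 -1.6  0.9] 0.008 3.7333 q [-18.  23.  23. 110. -12.  49.  96.]
[[0,0,2,0.009,0.001,-0],[-1,-1,7,0.023,0,-0],[-1,-2,11,0.037,-0.001,-0],[-1,-3,16,0.051,-0.002,-0],[-1,-4,20,0.065,-0.003,-0],[-1,-6,24,0.079,-0.004,-0],[-1,-7,29,0.094,-0.005,-0],[-1,-9,33,0.108,-0.006,-0]]
```

```bash
python3 -m crank '[[0,0,2,0.009,0,0],[0,-1,6,0.023,0,0],[0,-2,11,0.037,-0.001,0],[0,-3,16,0.051,-0.002,0],[0,-4,20,0.065,-0.003,0],[0,-6,24,0.079,-0.004,0],[0,-7,29,0.094,-0.005,0],[0,-9,33,0.108,-0.006,0]]'
python3 - <<'E'
from plan import *
cur();act(np.linspace(.235,.48,8))
c=cam("side");crop(c,185,60,405,210,3,"pics/s2.png")
E
```

```text
time: 4.4
ee_pos: [0.5332, -0.0487, 0.1745]
ee_rot: [-89.9, -6.5, 85.6]
contact_force: [-0.8, 2.4, -9.6]
gripper_width: 0.0077
cab TCP [ 0.0003 -0.0523  0.1745] tooly cab [-0.002  0.112 -0.994] F cab [-1.   2.4 -9.6] 0.0077 4.4 q [-12.  21.  21. 108. -17.  54. 104.]
[[0,-2,5,0.016,-0.003,-0.001],[-1,-5,11,0.036,-0.005,-0.001],[-1,-7,17,0.055,-0.006,-0.001],[-1,-10,22,0.074,-0.008,-0.001],[-1,-13,28,0.093,-0.009,-0.001],[-2,-16,33,0.112,-0.011,-0.001],[-2,-20,38,0.132,-0.012,-0.001],[-2,-23,43,0.151,-0.014,-0.001]]
```

View pics/s2.png

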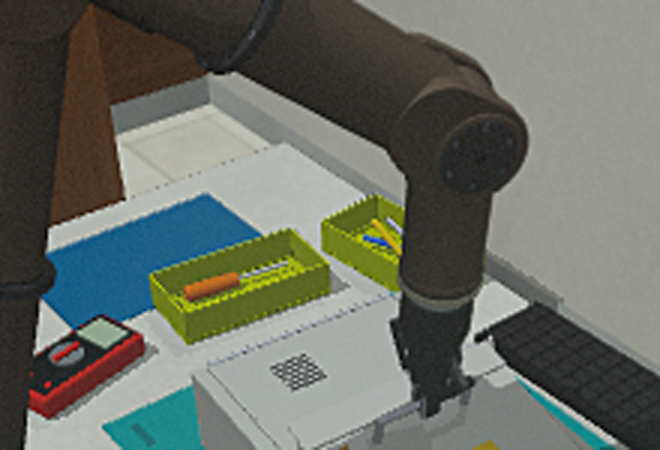

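Handle is held and the door is lifting with ~10 N, as expected. Continuing.

```bash
python3 -m crank '[[0,-2,5,0.016,-0.002,0],[-1,-5,11,0.036,-0.004,0],[-1,-7,17,0.055,-0.005,0],[-1,-10,22,0.074,-0.007,0],[-1,-13,28,0.093,-0.008,0],[-2,-16,33,0.112,-0.01,0],[-2,-20,38,0.132,-0.011,0],[-2,-23,43,0.151,-0.012,0]]'
python3 - <<'E'
from plan import *
cur();act(np.linspace(.515,.76,8))
E
```

```text
time: 5.12
ee_pos: [0.5312, -0.0724, 0.2186]
ee_rot: [-89.9, -15.3, 85.6]
contact_force: [2.8, -0.6, -12.8]
gripper_width: 0.0078
cab TCP [ 1.000e-04 -7.610e-02  2.186e-01] tooly cab [-0.001  0.265 -0.964] F cab [  2.9  -0.4 -12.8] 0.0078 5.1167 q [ -3.  20.  20. 104. -24.  63. 114.]
[[0,-3,4,0.015,-0.003,0],[-1,-7,8,0.035,-0.004,0],[-1,-11,13,0.054,-0.006,0],[-1,-15,17,0.073,-0.007,0],[-2,-20,22,0.092,-0.009,0],[-2,-24,26,0.111,-0.01,0],[-2,-29,30,0.131,-0.011,0],[-3,-33,34,0.15,-0.013,0]]
```

```bash
python3 - <<'E'
s=open('plan.py').read()
s=s.replace("Q=tilt(k*th,down)","Q=tilt(.264+.35*(th-.48) if th>.48 else k*th,down)")
open('plan.py','w').write(s)
E
python3 - <<'E'
from plan import *
act(np.linspace(.515,.76,8))
E
```

```text
[[0,-3,4,0.008,-0.002,0],[-1,-7,8,0.021,-0.003,0],[-1,-11,13,0.033,-0.004,0],[-1,-16,17,0.045,-0.005,0],[-2,-20,22,0.057,-0.006,0],[-2,-25,26,0.069,-0.007,0],[-2,-29,30,0.082,-0.008,0],[-3,-34,33,0.094,-0.009,0]]
```

```bash
python3 -m crank '[[0,-3,4,0.008,-0.001,0],[-1,-7,8,0.021,-0.002,0],[-1,-11,13,0.033,-0.003,0],[-1,-16,17,0.045,-0.004,0],[-2,-20,22,0.057,-0.005,0],[-2,-25,26,0.069,-0.006,0],[-2,-29,30,0.082,-0.007,0],[-3,-34,33,0.094,-0.008,0]]'
python3 - <<'E'
from plan import *
cur();act(np.linspace(.795,1.04,8))
E
```

```text
time: 5.78
ee_pos: [0.5285, -0.1059, 0.2524]
ee_rot: [-90.0, -20.9, 85.6]
contact_force: [4.5, 5.9, -5.5]
gripper_width: 0.0075
cab TCP [ 0.     -0.1097  0.2524] tooly cab [-0.001  0.356 -0.934] F cab [ 4.1  6.2 -5.5] 0.0075 5.7833 q [  4.  20.  21. 100. -28.  71. 121.]
[[0,-6,3,0.01,-0.001,-0.001],[-1,-11,6,0.022,-0.002,-0.001],[-1,-16,10,0.034,-0.003,-0.001],[-2,-21,13,0.046,-0.004,-0.001],[-2,-27,16,0.059,-0.005,-0.001],[-3,-32,18,0.071,-0.006,-0.001],[-3,-38,21,0.083,-0.007,-0.001],[-3,-44,23,0.095,-0.007,-0.001]]
```

```bash
python3 -m crank '[[0,-6,3,0.01,-0.001,0],[-1,-11,6,0.022,-0.002,0],[-1,-16,10,0.034,-0.003,0],[-2,-21,13,0.046,-0.004,0],[-2,-27,16,0.059,-0.005,0],[-3,-32,18,0.071,-0.006,0],[-3,-38,21,0.083,-0.007,0],[-3,-44,23,0.095,-0.007,0]]'
python3 - <<'E'
from plan import *
cur();act(np.linspace(1.075,1.32,8))
E
```

```text
time: 6.45
ee_pos: [0.5251, -0.1486, 0.2764]
ee_rot: [-89.9, -26.6, 85.7]
contact_force: [-2.5, 8.7, -2.8]
gripper_width: 0.0077
cab TCP [-1.000e-04 -1.526e-01  2.764e-01] tooly cab [-0.002  0.447 -0.894] F cab [-3.2  8.5 -2.8] 0.0077 6.45 q [ 11.  23.  21.  94. -32.  80. 128.]
[[0,-7,1,0.008,-0.002,-0.003],[-1,-12,3,0.021,-0.002,-0.003],[-1,-18,4,0.033,-0.003,-0.003],[-2,-24,6,0.045,-0.004,-0.003],[-2,-30,7,0.057,-0.005,-0.003],[-3,-36,8,0.069,-0.006,-0.003],[-3,-42,9,0.082,-0.007,-0.003],[-4,-48,9,0.094,-0.008,-0.003]]
```

```bash
python3 -m crank '[[0,-7,1,0.008,-0.001,0],[-1,-12,3,0.021,-0.002,0],[-1,-18,4,0.033,-0.003,0],[-2,-24,6,0.045,-0.004,0],[-2,-30,7,0.057,-0.005,0],[-3,-36,8,0.069,-0.006,0],[-3,-42,9,0.082,-0.007,0],[-4,-48,9,0.094,-0.008,0]]'
python3 - <<'E'
from plan import *
cur();act(np.linspace(1.355,1.60,8))
E
```

```text
time: 7.12
ee_pos: [0.5214, -0.195, 0.2877]
ee_rot: [-90.1, -32.3, 86.0]
contact_force: [1.7, 8.1, 8.6]
gripper_width: 0.0077
cab TCP [-2.000e-04 -1.992e-01  2.877e-01] tooly cab [-0.002  0.534 -0.846] F cab [1.1 8.2 8.6] 0.0077 7.1167 q [ 19.  27.  21.  89. -35.  87. 134.]
[[0,-8,-2,0.007,0.001,-0.006],[-1,-14,-2,0.02,0.001,-0.006],[-1,-20,-2,0.032,-0,-0.006],[-2,-26,-2,0.044,-0.001,-0.006],[-2,-32,-3,0.056,-0.002,-0.006],[-3,-38,-3,0.068,-0.003,-0.006],[-3,-44,-4,0.081,-0.004,-0.006],[-4,-50,-6,0.093,-0.005,-0.006]]
```

```bash
python3 -m crank '[[0,-6,0,0.007,0,0],[-1,-12,0,0.02,0,-0.002],[-1,-18,0,0.032,0,-0.004],[-2,-24,0,0.044,-0.001,-0.006],[-2,-30,0,0.056,-0.002,-0.006],[-3,-36,-1,0.068,-0.003,-0.006],[-3,-42,-2,0.081,-0.004,-0.006],[-4,-48,-4,0.093,-0.005,-0.006]]'
python3 - <<'E'
from plan import *
cur();act(np.linspace(1.6,1.72,8))
c=cam("side");crop(c,185,60,405,230,3,"pics/s3.png")
c=cam("top");crop(c,235,120,435,270,4,"pics/t3.png")
E
```

```text
time: 7.78
ee_pos: [0.5176, -0.242, 0.2858]
ee_rot: [-90.1, -37.9, 85.8]
contact_force: [1.1, 5.5, 8.7]
gripper_width: 0.0076
cab TCP [-0.0004 -0.2462  0.2858] tooly cab [ 0.     0.614 -0.79 ] F cab [0.7 5.5 8.7] 0.0076 7.7833 q [ 25.  32.  21.  84. -38.  94. 139.]
[[0,-3,-4,-0.005,0.002,-0.003],[0,-6,-4,0.001,0.002,-0.003],[0,-9,-5,0.007,0.002,-0.003],[0,-12,-6,0.013,0.001,-0.003],[-1,-15,-7,0.019,0.001,-0.003],[-1,-18,-8,0.025,0,-0.003],[-1,-20,-9,0.031,-0,-0.003],[-1,-23,-9,0.037,-0.001,-0.003]]
```

View pics/s3.png

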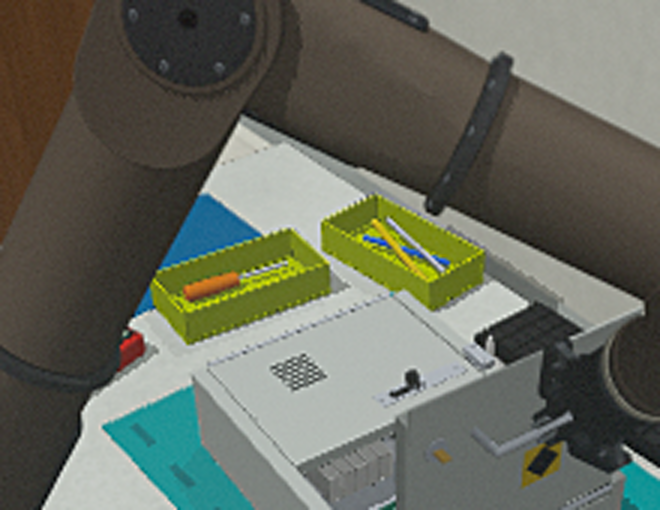

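View pics/t3.png

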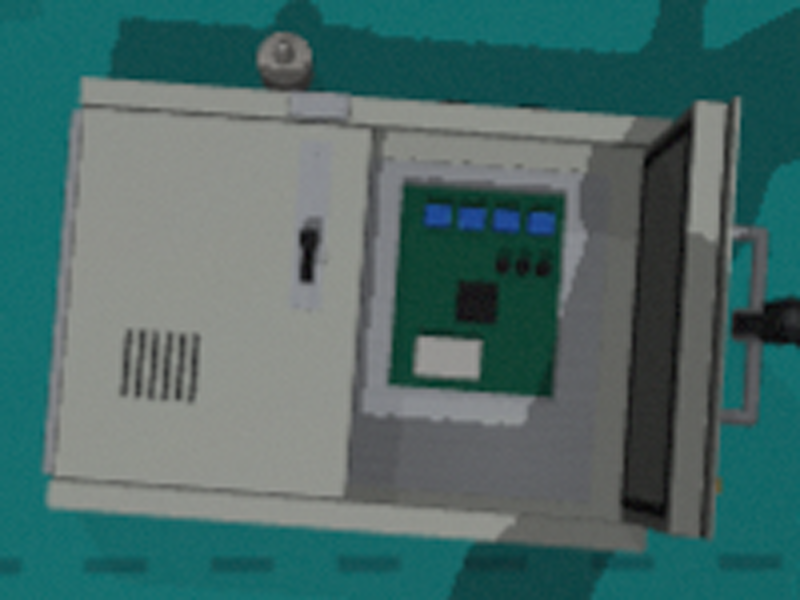

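```bash
python3 -m crank '[[0,-4,0,0,0,0],[0,-8,-1,0.003,0,0],[0,-11,-2,0.007,0,0],[0,-14,-2,0.013,0,0],[0,-17,-3,0.019,0,0],[0,-20,-4,0.022,0,0],[0,-23,-4,0.025,0,0],[0,-23,-4,0.025,0,0]]'
python3 - <<'E'
from plan import *
cur()
c=cam("top");crop(c,235,120,435,270,4,"pics/t4.png")
E
```

```text
time: 8.55
ee_pos: [0.5157, -0.2654, 0.2803]
ee_rot: [-89.7, -39.4, 85.5]
contact_force: [-3.5, 9.5, -14.0]
gripper_width: 0.0074
cab TCP [-0.0004 -0.2698  0.2803] tooly cab [-0.005  0.635 -0.772] F cab [ -4.2   9.2 -14. ] 0.0074 8.55 q [ 28.  35.  21.  81. -39.  97. 140.]
```

View pics/t4.png

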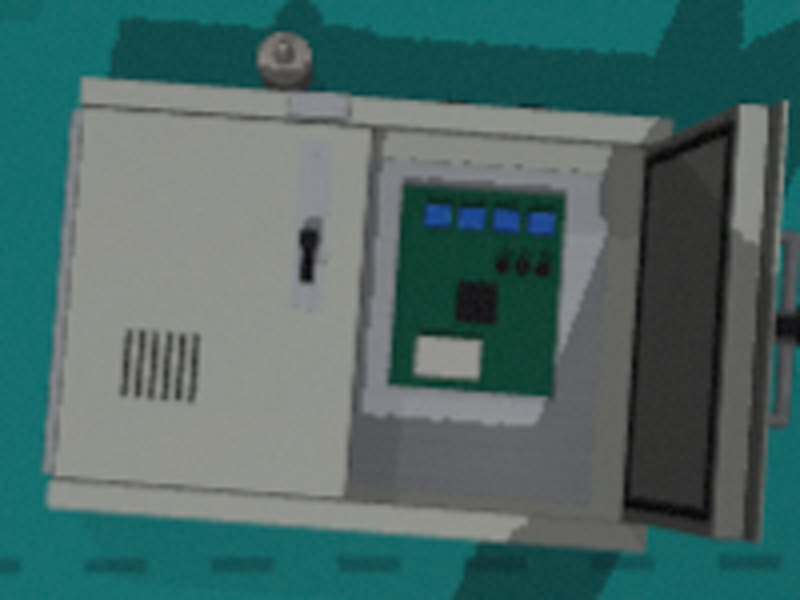

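```bash
python3 -m crank '[[0,0,0,0,0,0],[0,0,0,0,0,0],[0,0,0,0,0,0],[0,0,0,0,0,0]]' 0.22; python3 -m crank '[[0,0,0,0,0,0],[0,-2,3,0,0,0],[0,-5,7,0,0,0],[0,-9,12,0,0,0],[0,-14,18,0,0,0],[0,-19,24,0,0,0],[0,-26,32,0,0,0],[0,-33,41,0,0,0]]'
python3 - <<'E'
from plan import *
cur()
c=cam("top");crop(c,235,120,435,270,4,"pics/t5.png")
E
```

```text
time: 8.93
ee_pos: [0.5159, -0.2663, 0.2812]
ee_rot: [-89.8, -39.3, 85.6]
contact_force: [-0.9, -0.2, -0.2]
gripper_width: 0.0184
time: 9.6
ee_pos: [0.5158, -0.2999, 0.3228]
ee_rot: [-89.8, -39.3, 85.6]
contact_force: [-0.3, -0.1, 0.0]
gripper_width: 0.0189
cab TCP [ 0.0023 -0.3042  0.3228] tooly cab [-0.003  0.634 -0.774] F cab [-0.3 -0.2  0. ] 0.0189 9.6 q [ 30.  36.  22.  74. -39. 103. 139.]
```

View pics/t5.png

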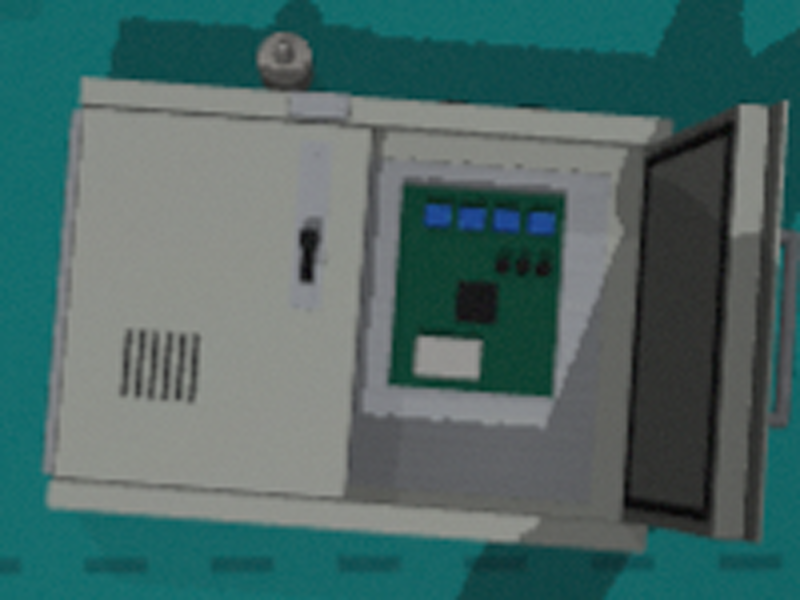

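```bash
cat >> plan.py <<'E'
base2=Ro.from_euler("xyz",[-90,0,np.degrees(a)],degrees=True)
from scipy.spatial.transform import Slerp
def go(P,Q,fr,via=None):
    p,r,s=meas();dv=(Q*r.inv()).as_rotvec();print("angle",np.degrees(np.linalg.norm(dv)),"shift",((P-p)*1000).round(1),"rotvec",dv.round(3))
    rows([(p+(P-p)*f,Ro.from_rotvec(dv*f)*r) for f in fr])
E
python3 - <<'E'
from plan import *
go(W([0.05,.0425,.25]),base2,np.linspace(1/18,1,18))
E
```

```text
angle 96.44923009229836 shift [ 74.2 343.7 -74.4] rotvec [-0.494  0.574 -1.503]
[[4,19,-4,-0.027,0.032,-0.084],[8,38,-8,-0.055,0.064,-0.167],[12,57,-12,-0.082,0.096,-0.251],[16,76,-17,-0.11,0.128,-0.334],[21,95,-21,-0.137,0.159,-0.418],[25,115,-25,-0.165,0.191,-0.501],[29,134,-29,-0.192,0.223,-0.585],[33,153,-33,-0.219,0.255,-0.668],[37,172,-37,-0.247,0.287,-0.752],[41,191,-41,-0.274,0.319,-0.835],[45,210,-45,-0.302,0.351,-0.919],[49,229,-50,-0.329,0.383,-1.002],[54,248,-54,-0.357,0.415,-1.086],[58,267,-58,-0.384,0.447,-1.169],[62,286,-62,-0.411,0.478,-1.253],[66,306,-66,-0.439,0.51,-1.336],[70,325,-70,-0.466,0.542,-1.42],[74,344,-74,-0.494,0.574,-1.503]]
```

```bash
python3 -m crank '[[0,-5,20,0,0,0],[0,-8,45,0,0,0],[0,-8,75,-0.02,0.03,-0.08],[4,0,105,-0.055,0.064,-0.167],[8,10,125,-0.082,0.096,-0.251],[12,30,135,-0.11,0.128,-0.334],[16,50,140,-0.137,0.159,-0.418],[20,75,140,-0.165,0.191,-0.501]]' 0.5
python3 - <<'E'
from plan import *
cur();go(W([0.05,.0425,.25]),base2,np.linspace(1/13,1,13))
E
```

```text
time: 10.32
ee_pos: [0.5356, -0.2277, 0.466]
ee_rot: [-82.1, -26.5, 52.0]
contact_force: [1.4, 0.5, -0.5]
gripper_width: 0.0425
cab TCP [ 0.0165 -0.2306  0.466 ] tooly cab [ 0.129  0.444 -0.887] F cab [ 1.3  0.6 -0.5] 0.0425 10.3167 q [ 14.  20.  30.  74. -36.  99.  95.]
angle 63.93652111911106 shift [  54.4  269.7 -216. ] rotvec [-0.324  0.383 -0.997]
[[4,21,-17,-0.025,0.029,-0.077],[8,41,-33,-0.05,0.059,-0.153],[13,62,-50,-0.075,0.088,-0.23],[17,83,-66,-0.1,0.118,-0.307],[21,104,-83,-0.125,0.147,-0.383],[25,124,-100,-0.15,0.177,-0.46],[29,145,-116,-0.174,0.206,-0.537],[33,166,-133,-0.199,0.236,-0.613],[38,187,-150,-0.224,0.265,-0.69],[42,207,-166,-0.249,0.295,-0.767],[46,228,-183,-0.274,0.324,-0.843],[50,249,-199,-0.299,0.354,-0.92],[54,270,-216,-0.324,0.383,-0.997]]
```

```bash
python3 -m crank '[[4,25,0,-0.025,0.029,-0.077],[8,55,0,-0.05,0.059,-0.153],[13,85,-10,-0.075,0.088,-0.23],[17,115,-30,-0.1,0.118,-0.307],[21,145,-50,-0.125,0.147,-0.383],[27,175,-70,-0.15,0.177,-0.46],[33,205,-95,-0.174,0.206,-0.537],[39,230,-120,-0.199,0.236,-0.613]]'
python3 - <<'E'
from plan import *
cur();go(W([0.05,.0425,.22]),base2,np.linspace(1/8,1,8))
E
```

```text
time: 10.98
ee_pos: [0.5747, 0.0047, 0.3462]
ee_rot: [-83.9, -9.2, 17.0]
contact_force: [0.9, -0.8, 0.2]
gripper_width: 0.0426
cab TCP [0.0376 0.0041 0.3462] tooly cab [ 0.109  0.158 -0.981] F cab [ 1.  -0.7  0.2] 0.0426 10.9833 q [-22.  12.  27.  95. -16.  69.  27.]
angle 24.51870692671643 shift [  15.4   37.4 -126.2] rotvec [-0.125  0.149 -0.381]
[[2,5,-16,-0.016,0.019,-0.048],[4,9,-32,-0.031,0.037,-0.095],[6,14,-47,-0.047,0.056,-0.143],[8,19,-63,-0.062,0.074,-0.191],[10,23,-79,-0.078,0.093,-0.238],[12,28,-95,-0.093,0.112,-0.286],[13,33,-110,-0.109,0.13,-0.334],[15,37,-126,-0.125,0.149,-0.381]]
```

```bash
python3 -m crank '[[2,8,-16,-0.016,0.019,-0.067],[5,16,-34,-0.04,0.046,-0.127],[8,24,-52,-0.06,0.074,-0.191],[11,30,-72,-0.08,0.1,-0.257],[13,34,-92,-0.1,0.12,-0.315],[15,37,-108,-0.12,0.14,-0.365],[15,37,-122,-0.125,0.149,-0.381],[15,37,-126,-0.125,0.149,-0.381]]'
python3 - <<'E'
from plan import *
cur()
c=cam("wrist")
im=c["img"][:,:,::-1].copy()
for P in [[.05,.042,.128],[.05,.042,.142]]:
    u=proj(c,W(P))[0];cv2.circle(im,tuple((u*16).round().astype(int)),32,(0,0,255),-1,shift=4)
cv2.imwrite("pics/w6.png",im)
c=cam("side");crop(c,185,60,405,230,3,"pics/s6.png")
E
```

```text
time: 11.65
ee_pos: [0.589, 0.0423, 0.2179]
ee_rot: [-90.1, 0.2, -4.3]
contact_force: [-0.4, 0.2, -0.4]
gripper_width: 0.0425
cab TCP [0.0489 0.0427 0.2179] tooly cab [-0.003 -0.001 -1.   ] F cab [-0.4  0.2 -0.4] 0.0425 11.65 q [-30.  24.  30.  98. -13.  62.  -1.]
```

View pics/w6.png

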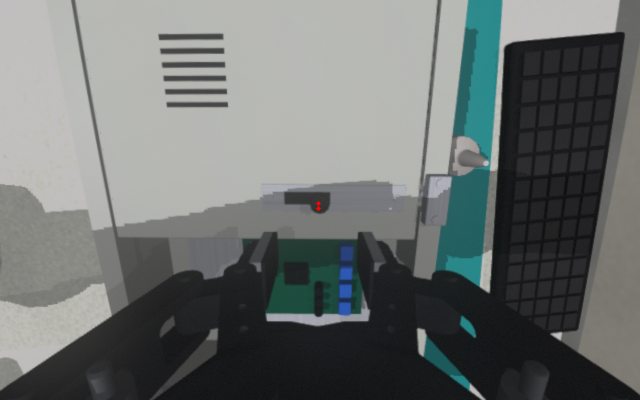

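View pics/s6.png

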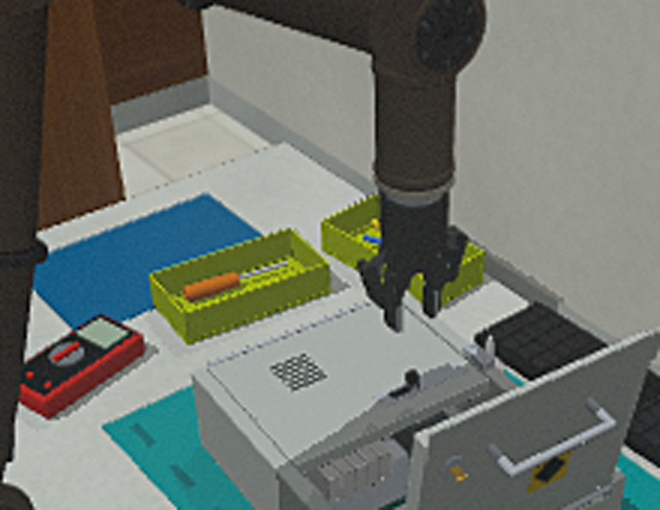

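```bash
python3 -m crank '[[1,0,-15,0,0,0],[1,0,-30,0,0,0],[1,0,-46,0,0,0],[1,0,-62,0,0,0],[1,0,-76,0,0,0],[1,0,-86,0,0,0],[1,0,-92,0,0,0],[1,0,-94,0,0,0]]'
python3 - <<'E'
from plan import *
cur()
E
python3 -m crank '[[0,0,0,0,0,0],[0,0,0,0,0,0],[0,0,0,0,0,0],[0,0,0,0,0,0],[0,0,0,0,0,0],[0,0,0,0,0,0]]' 0
python3 - <<'E'
from plan import *
cur()
c=cam("wrist");cv2.imwrite("pics/w7.png",c["img"][:,:,::-1])
E
```

```text
time: 12.42
ee_pos: [0.5903, 0.0404, 0.1258]
ee_rot: [-90.0, 0.0, -4.4]
contact_force: [-0.7, 0.8, -0.4]
gripper_width: 0.0423
cab TCP [0.0504 0.0409 0.1258] tooly cab [-0.001 -0.    -1.   ] F cab [-0.7  0.8 -0.4] 0.0423 12.4167 q [-28.  30.  27. 104. -17.  51.   3.]
time: 12.92
ee_pos: [0.5904, 0.0402, 0.1268]
ee_rot: [-90.0, 0.0, -4.4]
contact_force: [-3.0, 0.5, 5.6]
gripper_width: 0.0132
cab TCP [0.0505 0.0407 0.1268] tooly cab [-0. -0. -1.] F cab [-3.   0.2  5.6] 0.0132 12.9167 q [-28.  29.  27. 104. -17.  51.   3.]
```

View pics/w7.png

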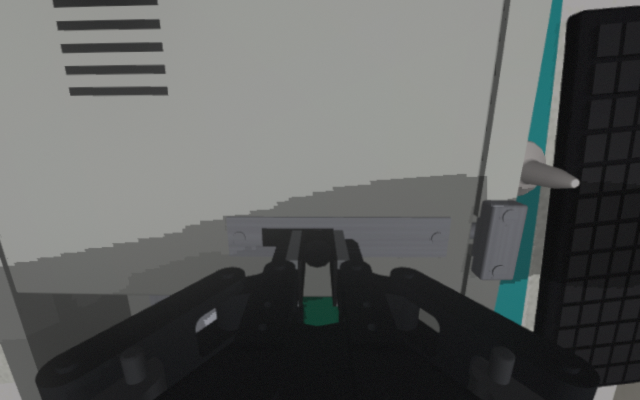

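```bash
python3 -m crank '[[-2,0,1,0,0,0],[-5,0,1,0,0,0],[-8,1,1,0,0,0],[-11,1,1,0,0,0],[-14,1,1,0,0,0],[-17,1,1,0,0,0],[-20,2,1,0,0,0],[-20,2,1,0,0,0]]'
python3 - <<'E'
from plan import *
cur()
c=cam("wrist");cv2.imwrite("pics/w8.png",c["img"][:,:,::-1])
E
```

```text
time: 13.63
ee_pos: [0.5729, 0.0417, 0.1286]
ee_rot: [-90.0, -0.3, -4.4]
contact_force: [8.3, -1.0, -8.1]
gripper_width: 0.0133
cab TCP [0.033  0.0409 0.1286] tooly cab [ 0.006 -0.    -1.   ] F cab [ 8.4 -0.4 -8.1] 0.0133 13.6333 q [-29.  28.  28. 106. -16.  50.   2.]
```

View pics/w8.png

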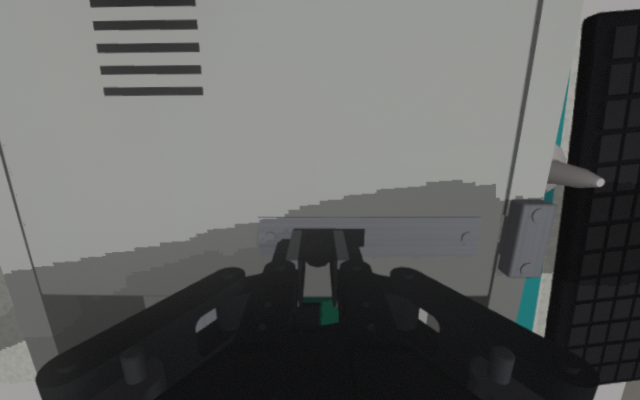

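```bash
python3 -m crank '[[-3,0,-1,0,0,0],[-5,0,-1,0,0,0],[-7,0,-1,0,0,0],[-7,0,-1,0,0,0]]'
python3 - <<'E'
from plan import *
cur()
E
```

```text
time: 14.02
ee_pos: [0.569, 0.042, 0.1286]
ee_rot: [-90.0, -0.7, -4.4]
contact_force: [8.7, -0.4, -7.1]
gripper_width: 0.0133
cab TCP [0.029  0.0409 0.1286] tooly cab [ 0.012  0.    -1.   ] F cab [ 8.7  0.3 -7.1] 0.0133 14.0167 q [-29.  27.  28. 107. -16.  49.   2.]
```

```bash
python3 -m crank '[[-4,0,-1,0,0,0],[-7,0,-2,0,0,0],[-9,1,-2,0,0,0],[-9,1,-2,0,0,0]]'
python3 - <<'E'
from plan import *
cur()
c=cam("wrist");cv2.imwrite("pics/w9.png",c["img"][:,:,::-1])
E
```

```text
time: 14.35
ee_pos: [0.5682, 0.0422, 0.1295]
ee_rot: [-90.0, -1.7, -4.4]
contact_force: [23.8, -2.7, -8.4]
gripper_width: 0.0129
cab TCP [0.0283 0.041  0.1295] tooly cab [ 0.029  0.    -1.   ] F cab [24.  -0.8 -8.4] 0.0129 14.35 q [-30.  27.  28. 108. -16.  48.   2.]
```

View pics/w9.png

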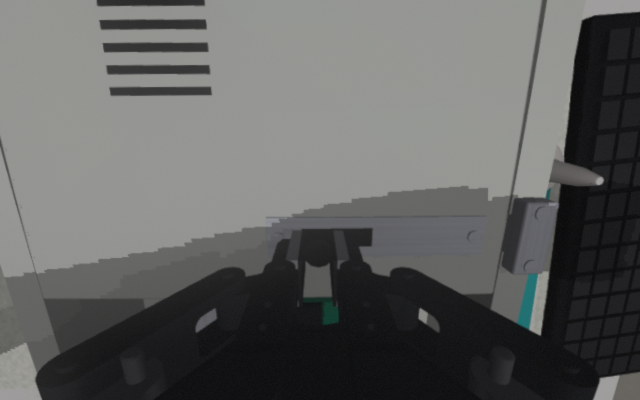

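```bash
cat >> plan.py <<'E'
def pas(ths,k=.8,off=.008,x=.0213,phi=None):
    t=[]
    for i,th in enumerate(ths):
        y=-.178*np.cos(th)+.015*np.sin(th);z=.178*np.sin(th)+.015*np.cos(th)
        Q=tilt(-(k*th if phi is None else phi[i]),base2);P=W([x,.22+y-.001,.12+z])+Q.apply([0,off,0]);t.append((P,Q))
    rows(t)
E
python3 - <<'E'
from plan import *
pas(np.linspace(.03,.2,8))
E
```

```text
[[-7,1,3,-0.022,0.031,-0],[-7,1,7,-0.041,0.032,-0.001],[-7,2,11,-0.061,0.034,-0.001],[-7,2,16,-0.08,0.035,-0.001],[-7,3,20,-0.099,0.037,-0.001],[-7,4,24,-0.119,0.038,-0.002],[-7,5,28,-0.138,0.04,-0.002],[-7,6,33,-0.158,0.041,-0.002]]
```

```bash
python3 -m crank '[[-8,1,2,-0.022,0.017,0],[-8,1,5,-0.041,0.018,0],[-8,2,9,-0.061,0.02,0],[-8,2,13,-0.08,0.021,0]]'
python3 - <<'E'
from plan import *
cur()
pas(np.linspace(.12,.26,8))
c=cam("wrist");cv2.imwrite("pics/w10.png",c["img"][:,:,::-1])
E
```

```text
time: 14.73
ee_pos: [0.5684, 0.0438, 0.1456]
ee_rot: [-94.7, -1.7, -4.3]
contact_force: [24.9, -1.8, -9.3]
gripper_width: 0.0129
cab TCP [0.0283 0.0426 0.1456] tooly cab [ 0.031 -0.081 -0.996] F cab [25.   0.2 -9.3] 0.0129 14.7333 q [-35.  26.  31. 107. -11.  50.  -4.]
[[-7,1,3,-0.012,0.032,-0.002],[-7,2,6,-0.028,0.033,-0.002],[-7,3,10,-0.044,0.034,-0.003],[-7,3,13,-0.06,0.035,-0.003],[-7,4,17,-0.076,0.036,-0.003],[-7,5,20,-0.092,0.038,-0.003],[-7,6,23,-0.108,0.039,-0.004],[-6,7,27,-0.124,0.04,-0.004]]
```

View pics/w10.png

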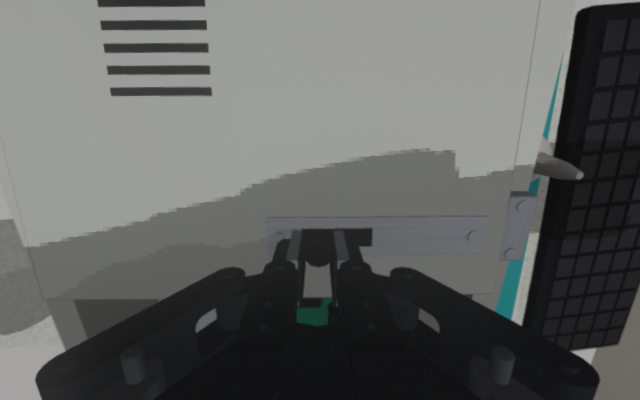

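```bash
python3 -m crank '[[-8,1,2,-0.012,0.017,0],[-8,2,5,-0.028,0.018,0],[-8,3,8,-0.044,0.019,0],[-8,3,11,-0.06,0.02,0],[-8,4,15,-0.076,0.021,0],[-8,5,18,-0.092,0.023,0],[-8,6,22,-0.108,0.024,0],[-8,7,26,-0.124,0.025,0]]'
python3 - <<'E'
from plan import *
cur()
pas(np.linspace(.28,.46,8))
c=cam("side");crop(c,225,100,405,230,4,"pics/s11.png")
E
```

```text
time: 15.45
ee_pos: [0.5689, 0.0509, 0.1752]
ee_rot: [-101.9, -1.8, -4.0]
contact_force: [27.2, -3.1, -9.7]
gripper_width: 0.0127
cab TCP [0.0282 0.0497 0.1752] tooly cab [ 0.033 -0.206 -0.978] F cab [27.4 -1.  -9.7] 0.0127 15.45 q [-43.  27.  35. 104.  -3.  55. -13.]
[[-7,1,1,-0.014,0.033,-0.008],[-7,3,5,-0.035,0.034,-0.008],[-7,4,9,-0.055,0.036,-0.009],[-6,6,13,-0.076,0.037,-0.009],[-6,8,18,-0.096,0.039,-0.009],[-6,10,22,-0.117,0.04,-0.01],[-6,12,26,-0.137,0.042,-0.01],[-6,14,30,-0.158,0.043,-0.01]]
```

View pics/s11.png

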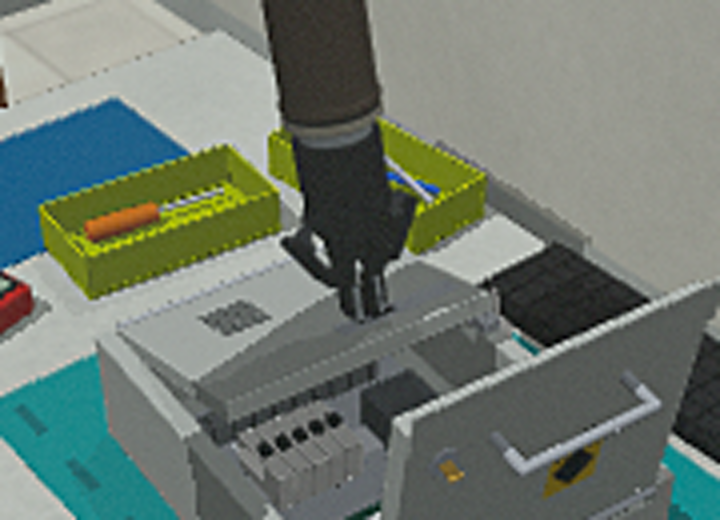

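```bash
python3 - <<'E'
from plan import *
th=np.linspace(.30,.51,8);pas(th,x=.0262,phi=.21+.42*(th-.27))
E
```

```text
[[-2,2,3,-0.011,0.033,-0.009],[-2,4,8,-0.024,0.034,-0.009],[-2,6,13,-0.036,0.034,-0.01],[-1,8,18,-0.049,0.035,-0.01],[-1,11,23,-0.061,0.036,-0.01],[-1,13,28,-0.074,0.037,-0.01],[-1,16,32,-0.087,0.038,-0.01],[-1,19,37,-0.099,0.039,-0.011]]
```

```bash
python3 -m crank '[[-7,2,3,-0.011,0.01,0],[-6,4,8,-0.024,0.011,0],[-6,6,13,-0.036,0.012,0],[-5,8,18,-0.049,0.013,-0.002],[-5,11,23,-0.061,0.014,-0.004],[-5,13,28,-0.074,0.015,-0.005],[-5,16,32,-0.087,0.016,-0.006],[-5,19,37,-0.099,0.017,-0.007]]'
python3 - <<'E'
from plan import *
cur()
th=np.linspace(.54,.75,8);pas(th,x=.0245,phi=.21+.42*(th-.27))
E
```

```text
time: 16.17
ee_pos: [0.5706, 0.0706, 0.2149]
ee_rot: [-107.6, -2.0, -4.0]
contact_force: [26.3, -3.8, -10.6]
gripper_width: 0.0131
cab TCP [0.0284 0.0695 0.2149] tooly cab [ 0.036 -0.303 -0.952] F cab [ 26.5  -1.8 -10.6] 0.0131 16.1667 q [-49.  27.  38.  99.   2.  63. -19.]
[[-4,2,2,-0.013,0.037,-0.008],[-4,5,6,-0.025,0.038,-0.008],[-3,9,10,-0.038,0.038,-0.008],[-3,12,15,-0.051,0.039,-0.008],[-3,15,19,-0.063,0.04,-0.009],[-2,19,23,-0.076,0.041,-0.009],[-2,23,26,-0.088,0.042,-0.009],[-2,27,30,-0.101,0.043,-0.009]]
```

```bash
python3 -m crank '[[-5,2,2,-0.013,0.001,0],[-4,5,6,-0.025,0.002,0],[-3,9,10,-0.038,0.003,0],[-3,12,15,-0.051,0.004,-0.002],[-3,15,19,-0.063,0.005,-0.004],[-2,19,23,-0.076,0.006,-0.005],[-2,23,26,-0.088,0.007,-0.006],[-2,27,30,-0.101,0.008,-0.007]]'
python3 - <<'E'
from plan import *
cur()
th=np.linspace(.78,.99,8);pas(th,x=.0265,phi=.21+.42*(th-.27))
E
```

```text
time: 16.83
ee_pos: [0.5727, 0.0966, 0.2463]
ee_rot: [-113.5, -2.5, -4.1]
contact_force: [20.3, -6.3, -10.4]
gripper_width: 0.0134
cab TCP [0.0285 0.0956 0.2463] tooly cab [ 0.042 -0.398 -0.916] F cab [ 20.7  -4.7 -10.4] 0.0134 16.8333 q [-54.  28.  39.  95.   5.  70. -24.]
[[-2,4,2,-0.011,0.044,-0.005],[-1,8,6,-0.023,0.045,-0.006],[-1,12,9,-0.036,0.046,-0.006],[-1,17,12,-0.049,0.047,-0.006],[0,21,15,-0.061,0.048,-0.006],[0,25,18,-0.074,0.049,-0.007],[0,30,21,-0.086,0.05,-0.007],[1,34,24,-0.099,0.051,-0.007]]
```

```bash
python3 -m crank '[[-3,4,2,-0.011,0.001,0],[-2,8,6,-0.023,0.002,0],[-2,12,9,-0.036,0.003,0],[-2,17,12,-0.049,0.004,-0.001],[-1,21,15,-0.061,0.005,-0.002],[-1,25,18,-0.074,0.006,-0.003],[-1,30,21,-0.086,0.007,-0.004],[0,34,24,-0.099,0.008,-0.005]]'
python3 - <<'E'
from plan import *
cur()
th=np.linspace(1.02,1.23,8);pas(th,x=.0275,phi=.21+.42*(th-.27))
c=cam("side");crop(c,185,60,405,230,3,"pics/s12.png")
E
```

```text
time: 17.5
ee_pos: [0.5754, 0.1289, 0.2716]
ee_rot: [-119.3, -2.8, -4.2]
contact_force: [12.6, -7.8, -9.0]
gripper_width: 0.013
cab TCP [0.0287 0.1279 0.2716] tooly cab [ 0.044 -0.489 -0.871] F cab [13.1 -6.8 -9. ] 0.013 17.5 q [-58.  31.  41.  89.   8.  77. -28.]
[[-1,7,1,-0.01,0.05,-0.004],[0,11,3,-0.023,0.05,-0.005],[0,16,6,-0.035,0.051,-0.005],[0,21,8,-0.048,0.052,-0.005],[1,26,10,-0.06,0.053,-0.006],[1,31,12,-0.073,0.054,-0.006],[2,36,13,-0.085,0.055,-0.006],[2,41,15,-0.098,0.056,-0.006]]
```

View pics/s12.png

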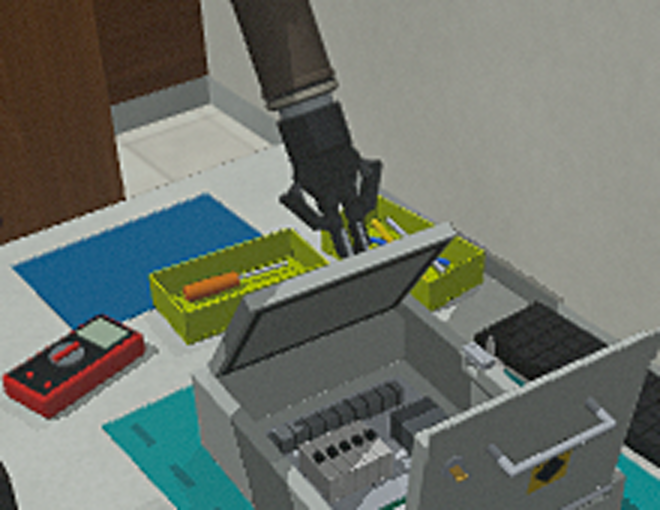

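Door at about 0.95 rad, held by the knob, all joints comfortably in range. Continuing.

```bash
python3 -m crank '[[-1,6,1,-0.01,0.001,0],[-1,11,3,-0.023,0.002,0],[-1,16,6,-0.035,0.003,0],[0,21,8,-0.048,0.004,-0.001],[0,26,10,-0.06,0.005,-0.002],[0,31,12,-0.073,0.006,-0.003],[1,36,13,-0.085,0.007,-0.004],[1,41,15,-0.098,0.008,-0.005]]'
python3 - <<'E'
from plan import *
cur()
th=np.linspace(1.26,1.47,8);pas(th,x=.0285,phi=.21+.42*(th-.27))
E
```

```text
time: 18.22
ee_pos: [0.5787, 0.1683, 0.2882]
ee_rot: [-125.2, -3.0, -4.2]
contact_force: [10.8, -7.8, -6.2]
gripper_width: 0.0124
cab TCP [0.029  0.1675 0.2882] tooly cab [ 0.045 -0.576 -0.816] F cab [11.4 -6.9 -6.2] 0.0124 18.2167 q [-62.  36.  41.  83.   9.  84. -31.]
[[0,7,-1,-0.008,0.053,-0.004],[0,12,1,-0.02,0.054,-0.004],[1,17,2,-0.033,0.055,-0.005],[1,22,2,-0.045,0.056,-0.005],[2,27,3,-0.058,0.057,-0.005],[2,33,4,-0.071,0.058,-0.006],[2,38,4,-0.083,0.059,-0.006],[3,43,4,-0.096,0.06,-0.006]]
```

```bash
python3 -m crank '[[-1,6,0,-0.008,0.001,0],[-1,12,1,-0.02,0.002,0],[0,17,2,-0.033,0.003,0],[0,22,3,-0.045,0.004,-0.001],[1,27,4,-0.058,0.005,-0.002],[1,33,4,-0.071,0.006,-0.003],[1,38,5,-0.083,0.007,-0.004],[2,43,5,-0.096,0.008,-0.005]]'
python3 - <<'E'
from plan import *
cur()
th=np.linspace(1.50,1.68,8);pas(th,x=.029,phi=.21+.42*(th-.27))
c=cam("top");crop(c,215,110,415,260,4,"pics/t13.png")
E
```

```text
time: 18.88
ee_pos: [0.5836, 0.208, 0.297]
ee_rot: [-130.9, -3.4, -4.3]
contact_force: [8.3, -9.4, 11.4]
gripper_width: 0.0126
cab TCP [0.0309 0.2074 0.297 ] tooly cab [ 0.046 -0.655 -0.754] F cab [ 9.  -8.8 11.4] 0.0126 18.8833 q [-63.  41.  41.  76.  10.  91. -33.]
[[-1,9,-4,-0.007,0.061,-0.001],[-1,13,-4,-0.018,0.061,-0.002],[0,18,-5,-0.029,0.062,-0.002],[0,22,-5,-0.04,0.063,-0.002],[0,27,-5,-0.05,0.064,-0.003],[1,31,-6,-0.061,0.065,-0.003],[1,36,-7,-0.072,0.065,-0.003],[1,40,-7,-0.083,0.066,-0.004]]
```

View pics/t13.png

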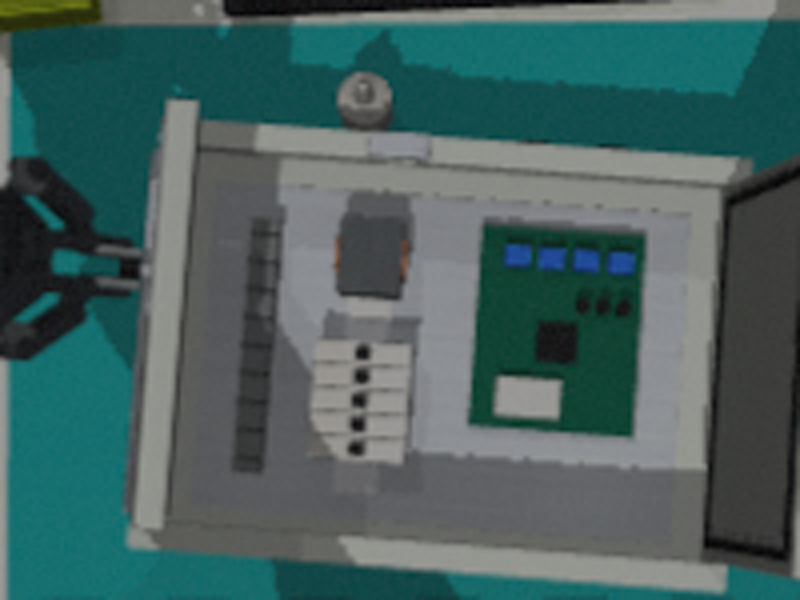

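```bash
python3 -m crank '[[0,6,0,-0.007,0.001,0],[0,12,0,-0.018,0.002,0],[0,18,0,-0.029,0.003,0],[0,23,0,-0.04,0.004,-0.001],[0,28,0,-0.05,0.004,-0.001],[0,33,-1,-0.061,0.005,-0.002],[0,38,-2,-0.072,0.006,-0.002],[0,43,-3,-0.08,0.007,-0.002]]'
python3 - <<'E'
from plan import *
cur()
c=cam("top");crop(c,215,110,415,260,4,"pics/t14.png")
c=cam("side");crop(c,185,60,405,230,3,"pics/s14.png")
E
```

```text
time: 19.6
ee_pos: [0.5859, 0.2503, 0.2944]
ee_rot: [-135.8, -3.6, -4.1]
contact_force: [10.8, -8.9, -6.0]
gripper_width: 0.0126
cab TCP [0.0299 0.2498 0.2944] tooly cab [ 0.047 -0.717 -0.696] F cab [11.5 -8.1 -6. ] 0.0126 19.6 q [-65.  47.  41.  69.  11.  97. -34.]
```

View pics/t14.png

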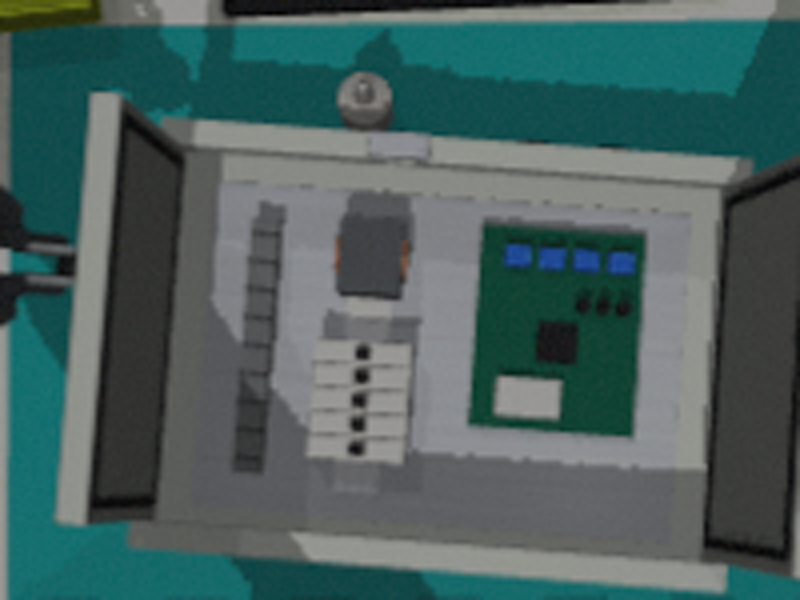

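View pics/s14.png

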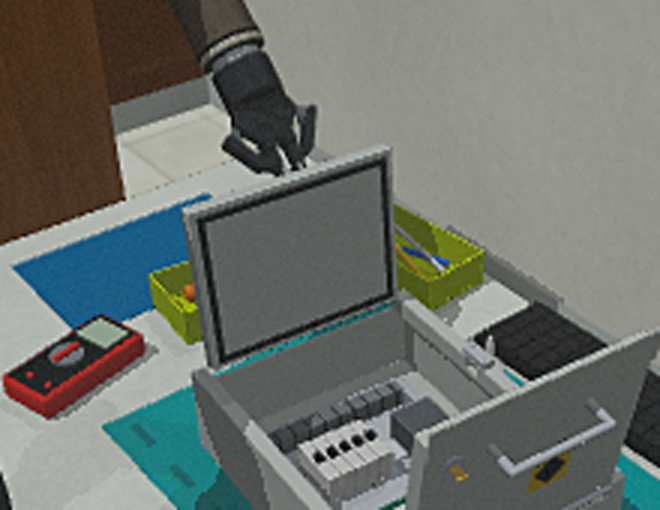

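```bash
python3 -m crank '[[4,0,0,0,0,0],[8,0,0,0,0,0],[12,-1,0,0,0,0],[16,-1,0,0,0,0],[20,-2,0,0,0,0],[24,-2,0,0,0,0],[24,-2,0,0,0,0]]'
python3 - <<'E'
from plan import *
cur()
E
python3 -m crank '[[0,0,0,0,0,0],[0,0,0,0,0,0],[0,0,0,0,0,0],[0,0,0,0,0,0],[0,0,0,0,0,0]]' 0.5
python3 - <<'E'
from plan import *
cur()
E
```

```text
time: 20.28
ee_pos: [0.6077, 0.2509, 0.2928]
ee_rot: [-135.7, -3.3, -4.1]
contact_force: [-10.6, -0.1, 0.8]
gripper_width: 0.0123
cab TCP [0.0515 0.252  0.2928] tooly cab [ 0.044 -0.715 -0.698] F cab [-10.5  -0.9   0.8] 0.0123 20.2833 q [-62.  49.  41.  65.  10.  98. -32.]
time: 20.7
ee_pos: [0.6078, 0.2509, 0.293]
ee_rot: [-135.7, -3.3, -4.1]
contact_force: [-0.4, -0.3, -0.2]
gripper_width: 0.0429
cab TCP [0.0517 0.2521 0.293 ] tooly cab [ 0.044 -0.715 -0.698] F cab [-0.4 -0.4 -0.2] 0.0429 20.7 q [-62.  49.  41.  65.  10.  98. -32.]
```

```bash
python3 -m crank '[[0,3,3,0,0,0],[0,8,8,0,0,0],[-1,15,15,0,0,0],[-2,24,24,0,0,0],[-3,36,35,0,0,0],[-3,50,50,0,0,0],[-3,68,70,0,0,0],[-3,85,95,0,0,0]]'
python3 - <<'E'
from plan import *
cur()
for n in("top","side"):
    c=cam(n);cv2.imwrite(f"pics/{n}15.png",c["img"][:,:,::-1])
E
```

```text
time: 21.37
ee_pos: [0.6033, 0.3287, 0.372]
ee_rot: [-135.3, -2.7, -4.0]
contact_force: [1.4, -0.3, -2.3]
gripper_width: 0.0423
cab TCP [0.0412 0.3293 0.372 ] tooly cab [ 0.037 -0.711 -0.703] F cab [ 1.5 -0.2 -2.3] 0.0423 21.3667 q [-64.  54.  51.  46.   3. 114. -25.]
```

View pics/top15.png

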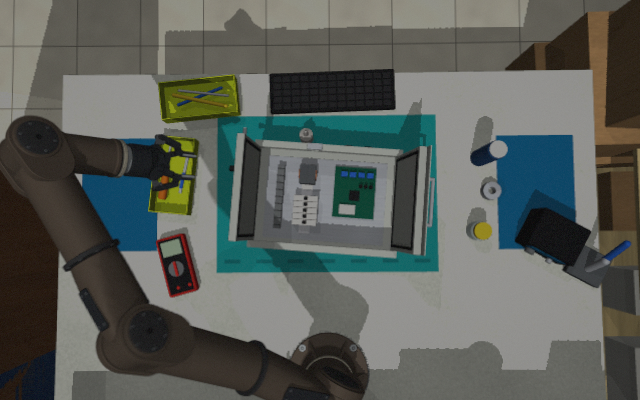

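View pics/side15.png

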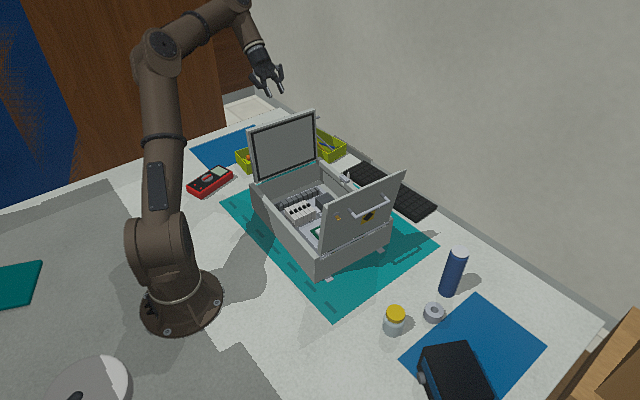

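```bash
python3 -m crank '[[0,2,3,0.03,0,0],[0,4,6,0.06,0,0],[0,6,8,0.09,0,0],[0,8,10,0.12,0,0],[0,8,10,0.14,0,0],[0,8,10,0.14,0,0],[0,8,10,0.14,0,0],[0,8,10,0.14,0,0]]'
python3 - <<'E'
from plan import *
cur();print(ctrl.read_state()["qpos"][5],abs(ctrl.read_state()["joint_vel"]).max())
t=cam("top");s=cam("side")
crop(t,220,120,440,270,3.5,"pics/t16.png");crop(s,230,100,420,240,4,"pics/s16.png")
a0=cv2.imread("pics/top0.png").astype(int);b=t["img"][:,:,::-1].astype(int)
for n,(x,y) in dict(dropper=(306,134),spray=(490,152),reel=(490,189),jar=(482,231),meter=(179,265)).items():
    A=a0[y-14:y+14,x-14:x+14].astype(np.float32).mean(2);B=b[y-14:y+14,x-14:x+14].astype(np.float32).mean(2)
    print(n,np.round(cv2.phaseCorrelate(A,B),2))
E
```

```text
time: 22.13
ee_pos: [0.6054, 0.332, 0.3842]
ee_rot: [-127.7, -2.7, -4.9]
contact_force: [-0.2, 0.4, -0.6]
gripper_width: 0.0425
cab TCP [0.043  0.3328 0.3842] tooly cab [ 0.031 -0.612 -0.79 ] F cab [-0.2  0.4 -0.6] 0.0425 22.1333 q [-62.  51.  50.  46.  -2. 112. -26.]
111.91052756444948 0.823963359543783Traceback (most recent call last):
  File "<stdin>", line 8, in <module>
    return _wrapfunc(a, 'round', decimals=decimals, out=out)
    return _wrapit(obj, method, *args, **kwds)
    conv = _array_converter(obj)
ValueError: setting an array element with a sequence. The requested array has an inhomogeneous shape after 1 dimensions. The detected shape was (2,) + inhomogeneous part.
```

View pics/t16.png

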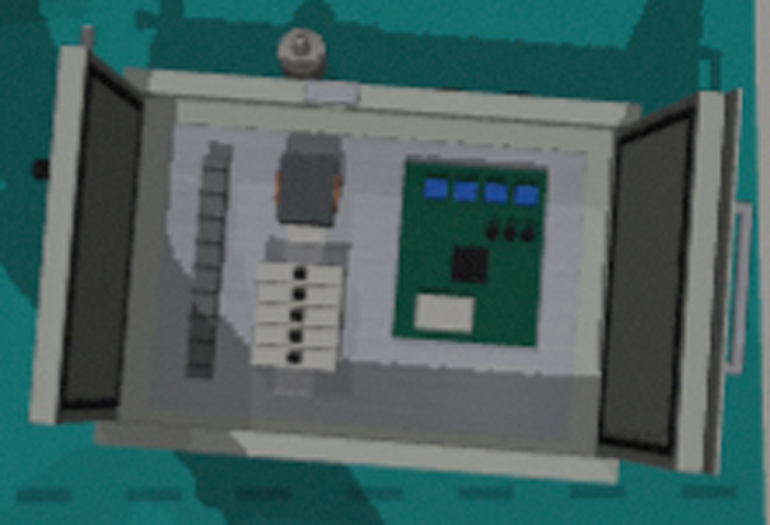

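View pics/s16.png

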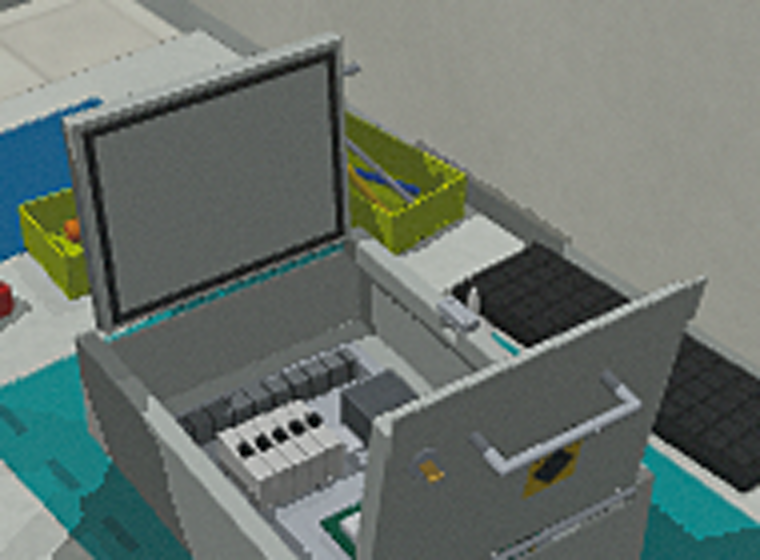

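```bash
python3 - <<'E'
from plan import *
t=cam("top");s=cam("side")
f=lambda x,y:(220+(x+.5)/3.5-.5,120+(y+.5)/3.5-.5)
for n,p in dict(pas_outer=(62,47),pas_outer2=(31,421),pas_inner=(88,50)).items():
    print(n,(R.T@(ray(t,f(*p),.334)-O)).round(4))
for p in((742,92),(718,473)): print("act strip",(R.T@(ray(t,f(*p),.354)-O)).round(4))
a0=cv2.imread("pics/top0.png").astype(np.float32).mean(2);b=t["img"].astype(np.float32).mean(2)
for n,(x,y) in dict(dropper=(306,134),spray=(490,152),reel=(490,189),jar=(482,231),meter=(179,265)).items():
    r=cv2.matchTemplate(b[y-20:y+20,x-20:x+20],a0[y-12:y+12,x-12:x+12],cv2.TM_CCOEFF_NORMED);m=cv2.minMaxLoc(r);print(n,m[3],round(m[1],3),"(8,8)=unmoved")
E
```

```text
pas_outer [0.1377 0.2356 0.334 ]
pas_outer2 [-0.136   0.2362  0.334 ]
pas_inner [0.1368 0.2164 0.334 ]
act strip [ 0.1352 -0.2575  0.354 ]
act strip [-0.137  -0.2562  0.354 ]
dropper (8, 8) 0.997 (8,8)=unmoved
spray (8, 8) 0.999 (8,8)=unmoved
reel (8, 8) 0.999 (8,8)=unmoved
jar (8, 8) 0.997 (8,8)=unmoved
meter (8, 8) 0.96 (8,8)=unmoved
```

```bash
python3 -c "
from bench import ctrl
print(ctrl.close_job())"
```

```text
the job is handed in; nothing more can be done
None
```

Both cabinet doors are open a little beyond upright. I handed the job in at about 22 s of the 69 s allowed, with the gripper clear of everything.

- **Right-hand door:** I swung it up by the bow handle, using about 10–15 N. After letting go it measures about 1.71 rad.
- **Left-hand door:** I drew the bolt by its knob to the stop; the pull rose to 24 N and the knob moved 22 mm. I kept it drawn while raising the door past the keeper, swung the door up, let the bolt slide back out gently, and then let go. This door measures about 1.64–1.68 rad: the edge in the top image gave 1.64, the hand position gave 1.68.

**Last checks:**
- **Door edges:** the left-hand door's edge and the right-hand door's cover strip measure about 273 mm in the top view, against the true 276 mm.
- **Other things on the bench:** the dropper, spray can, reel, flux jar and multimeter match their starting pixels. I checked the tray, screwdriver and tweezers only by eye, and they looked in place.
- **Inside the cabinet:** the fingertips never went below door level, so nothing inside was touched.

**Two things that were not ideal:**
- While I was drawing the bolt, the arm's give put about 7–8 N of upward pull on the left-hand door before the bolt was fully clear.
- Joint 6 came to about 114°, just under its 114.76° limit, as the arm backed away. I moved it back to 112° before handing in.

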